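Take and lock the board-to-cleat length with a spring-return rule

TASK

I want to keep the length from the left end of the slicing board to the cleat clamped across it. Lay the retractable rule from the notebook lengthwise on the board, hook its end over the board's left end, and draw the case back against its spring until its back presses lightly and steadily on the cleat; without letting it slip back from there, press its knob fully down to lock the blade, then let go and leave the rule lying there, hook still at the edge. Be gentle with the hook and the cleat, do not lock it early, and leave the mug and the tea light where they stand.

Things in the scene. Friction and masses are not known exactly. Their poses are not given: they have to be found in the camera images.
- rule_knob (a point): Centre of the rule's black grip bar, 16 wide (rule x) x 34 long (y) x 26 mm high, on a steel stem on the middle of the case; its underside is 15 mm above the case, its centre 56 mm above the case's underside while unlocked. The whole rule can be lifted and drawn by this bar, gripped across the 16 mm; pressed down it is the lock (joint rule_lock).
- rule_hook (a point): The rule's end hook: its inner face (towards the case), level with the case's underside. With the blade fully in it is 58 mm from the knob's centre along rule +y, 8 mm in front of the case. The blade is 14 mm wide, its underside 3 mm above the case's underside.
- rule_end: The steel hook plate at the blade's end, 16 mm wide, 2.5 mm thick; it hangs to 8 mm below the case's underside. Origin not on it: it is that of the case with the blade fully in, and moves out with the blade.
- rule_back (a point): Middle of the lower edge of the case's back face (away from the hook), 50 mm from the knob's centre along the rule's -y.
- rule: Retractable rule, with all it carries: grey case 34 wide (x) x 100 long (y) x 28 mm high, about 0.4 kg in all, at first lying on a notebook 12 mm thick. Origin at the centre of the case's underside, +y towards the hook, z up.
- rule_blade (a joint): How far the blade is drawn out, m: 0 fully in, at most 0.088. A spring pulls it in with 3.6 N at 0, 4.9 N at 0.088. It slides freely until locked.
- rule_lock (a joint): How far the knob is pressed down, m: 0 unlocked, 0.005 locked (its end). Stiff: about 8 N starts it, up to about 18 N seats it while its pin finds a gap in the blade's 2.5 mm rack (the blade may creep out up to 2.5 mm). It stays where it is left. It catches the blade only if drawn out 36 mm or more. Drawing it up unlocks.
- board: Wooden slicing board, 120 wide (x) x 240 long (y), top 20 mm above the worktop, on rubber feet, fast to the worktop; origin under its centre, +y towards its left end. The 20 mm are the free depth below its edge for the hook.
- board_left_edge (a point): Middle of the top edge of the board's left end (120 mm from its centre, along board +y). The hook goes over this edge.
- stop: Wooden cleat across the board, 120 (x) x 16 (y) x 22 mm high above the board's top, held by two side clamps, rigid; its face towards the left end (+y, 8 mm from its centre) is parallel to that end and 155 to 185 mm from it. Origin at the centre of its underside, on the board's top.
- stop_face (a point): Middle of the lower edge of the cleat's face that looks to the left end: the case's back must bear on this face.
- mug_1: Small white mug, 62x88x50 mm, a bystander beyond the board.
- candle_1: Tea light 38 mm wide, 16 mm high, a bystander between the notebook and the board.

How it is judged:
On the way, in this order (a step that is already met when the one before it is completed fails the run):
1. the hook is caught on the board's left end and the blade is being drawn out against the spring (value of joint rule_blade above 0.01 m and contact force between rule_end and board above 1 N and value of joint rule_lock below 0.002 m), for 0.1 s.
2. still unlocked, the back of the case bears on the cleat (value of joint rule_blade above 0.035 m and contact force between rule and stop above 1 N and value of joint rule_lock below 0.002 m and y of rule_hook in the frame of board_left_edge between -0.002 and 0.003 m), for 0.15 s.
3. the knob is pressed fully down with the case at the cleat (value of joint rule_lock above 0.0042 m and y of rule_back in the frame of stop_face between -0.002 and 0.004 m), for 0.1 s.
At the end, for the whole second after the job is handed in: The rule lies flat and at rest on the board, along it within 0.06 rad, knob down (over 4.2 mm of 5 mm), the back of its case within 4 mm of the cleat's face, its hook hanging over the left end with its inner face within 5 mm of that end (the lock's 2.5 mm rack included) (all of step 3 and value of joint rule_blade above 0.035 m and y of rule_hook in the frame of board_left_edge between -0.002 and 0.005 m and x of rule_hook in the frame of board_left_edge between -0.045 and 0.045 m and z of rule_back in the frame of stop_face between -0.002 and 0.003 m and z of rule_hook in the frame of board_left_edge between -0.003 and 0.003 m and angle between the y axis of rule and the y axis of board, either way round below 0.06 rad and linear speed of rule below 0.01 m/s); the robot touches nothing.
It fails at once if the hook pulls on the board with more than 20 N (contact force between rule_end and board above 20 N).
It fails at once if the case is driven against the cleat with more than 15 N (contact force between rule and stop above 15 N).
It fails at once if the mug or the tea light is pushed 30 mm or more (distance of any of mug_1, candle_1 from where it was at the start of the episode above 0.03 m).
It also fails if it takes over 64 s, if anything falls off the work surface, if the arm or the gripper's body presses on something with over 40 N, if the wrist force passes 120 N, or if a joint passes its speed limit or range.

ROBOT

A 7-joint arm with a two-finger parallel gripper is mounted at the origin on a cart in front of the work surface, level with it; the furniture and walls round the work are solid. World frame = base frame: x ahead of the robot, y to its left, z up, the work surface at z = 0. Lengths are in m, angles in rad, forces in N, time in s.
With the tool pointing down it reaches from about 0.425 to 0.875 m from the base axis. Payload 4.7 kg.
Tool frame: the origin (TCP) lies at the very end of the fingers, on their centre line; the grasp point (between the pads) lies 19 mm behind it (robot.grip_depth is the z of the grasp point in the tool frame, in m); z points along the fingers, y is the line along which they close (so a half turn about z gives the same grasp; the last joint's range is limited). The gripper opens to 85 mm and grips with 20 to 120 N. Pads are 22 mm wide; open, the fingers measure 114 mm over their backs; the gripper's body (76 mm by 85 mm) begins 54 mm behind the grasp point. The pads swing forward as they close: fully open they stand 13 mm farther back than shut.
Start: joints at [-1.164, 0.321, -0.07, 1.45, 0.023, 1.371, -0.057], TCP at [0.249, 0.601, 0.231] pointing down, gripper open.
Joint ranges: [-2.86, 2.86], [-0.3, 2.09], [-1.38, 1.24], [0.06, 2.45], [-1.56, 4.7], [0.09, 2.05], [-2.69, 2.69]. Speed limits (rad/s): [2.57, 2.57, 3.14, 3.14, 3.14, 3.14, 3.14].

INTERFACE

Orientations are given as a rotation vector (axis times angle).
In Python, from bench import robot, vision gives the robot as it stands.
- The arm moves only by the tool move_arm, never from a script. Its argument "rows" is a list of rows, each an object of numbers: "dx", "dy", "dz": the shift along the world's x, y, z in cm; "ax", "ay", "az": the turn, a rotation vector about the world's x, y, z in degrees; "hand": the opening, from 0 (shut) to 1 (fully open). In form: [{"dx": .., "dy": .., "dz": .., "ax": .., "ay": .., "az": .., "hand": ..}, ...]. A call has 1 to 8 rows; each row is the pose to reach, as a shift and turn from the pose commanded when the call began; what a row does not reach only later rows make up. A row lasts 1/10 s, in which the tool goes at most 50 mm and 8.59 degrees, less where a joint would pass 70% of its speed; a pose out of reach is approached as far as the arm can. A call with a gripper value outside its range is refused whole. The fingers move at their own pace and stop on an object; "newtons" is the grip in N (left out, the last holds). Time passes only in rows, so rows that repeat a pose let the fingers close. It gives the time, the measured TCP pose, the force, the opening and the grip force at its end, in the units of the state.
- robot.sense(): the state, without advancing time (a new reading comes with each control period).
- vision.camera(name): name is "scene" or "top" or "wrist"; returns the picture (400x640x3 uint8, red, green, blue); there is no depth.
- vision.calibration(name): a dict with "vertical_fov" (degrees; the focal length in pixels is half the picture's height over the tangent of half this angle, whatever the lens; pixels are square), "cx", "cy" (the principal point, pixels), "origin" and "rotation" of the camera in the world. Camera axes: x right, y up, looking along -z (the intrinsics and any distortion apply to the point x, -y, -z); pixel columns grow to the right and rows downward; lengths in m; the calibration is good to about 2 mm. The wrist camera is an equidistant fisheye: a pixel r from the principal point sees the ray r / f radians off the axis. A picture is of the moment at which its call begins: read the wrist's pose just before it. calibration takes no time and is no camera call; for the wrist camera it gives the pose at the moment of the call.
- robot.finish_job(): hands the job in; it is judged then, once.
The state is a dict: "t": time; "joint_positions": joint angles; "joint_velocities": joint speeds; "joint_torque": joint torques, N m; "tcp_pos": TCP position; "orientation": TCP orientation; "force": force on the tool from outside, world axes, zero at the start; "torque": the same for the moment, N m; "opening": finger opening in m; "finger_force": force on a finger pad.
Only numpy, scipy, OpenCV 4.12 (cv2) and the standard library are available. Lean on these libraries where they do the work, as an engineer would, in place of code of your own. Each camera call takes 0.05 s, during which the arm holds its last target. There are 200 camera calls.

## Working session

There is one attempt and no reset: what is moved stays moved. The work goes in short steps, Python scripts to look and compute and a tool call to move; the robot and the scene stay as the last step left them, time stands still between calls to the robot, and variables do not carry over. Pictures are saved under pics/ and viewed, at most 13 in all, crops included, and the job is handed in when it is done.

Besides the shell and the picture viewer there is one more tool, called after "Call:" in YAML: its name, and indented under it one key for each argument. move_arm: Moves the arm, as the interface text tells. Its arguments: {"type":"object","properties":{"rows":{"type":"array"},"newtons":{"type":"number"}},"required":["rows"]}

```bash
mkdir -p pics; ls
python3 - <<'E'
from bench import robot, vision
import cv2
for n in("top","scene"):
    im=vision.camera(n); cv2.imwrite(f"pics/{n}0.png",im[:,:,::-1])
    print(n,vision.calibration(n))
s=robot.sense(); print(s["t"],s["tcp_pos"],s["orientation"],s["force"],s["opening"],robot.grip_depth)
E
```

```text
pics
top {'vertical_fov': 49.82329587365575, 'cx': 315.9231014706726, 'cy': 195.06008110534174, 'origin': array([0.43735674, 0.04695879, 1.01193256]), 'rotation': array([ 0.09219487, -0.07290133, -1.55718708])}
scene {'vertical_fov': 54.602329522038914, 'cx': 318.16100758107234, 'cy': 194.16572752642003, 'origin': array([0.26021031, 0.53950085, 0.75123927]), 'rotation': array([ 0.23202095, -0.8645426 , -2.51712079])}
0.1 [0.24866071 0.60002228 0.23032144] [-6.12940769e-01 -3.08098166e+00  2.69706215e-03] [ 0.38795812  0.24563484 -0.4742294 ] 0.08560306033097491 -0.0187
```

View pics/top0.png

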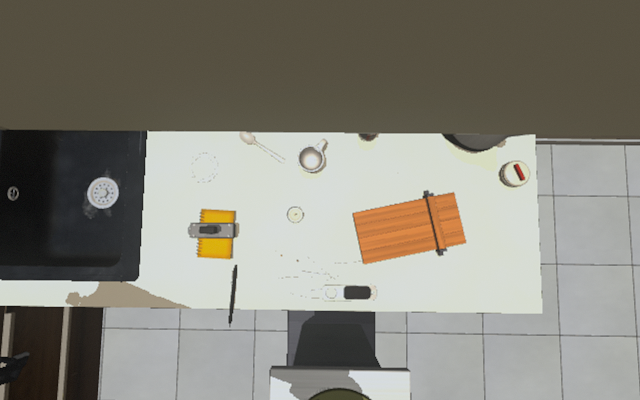

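View pics/scene0.png

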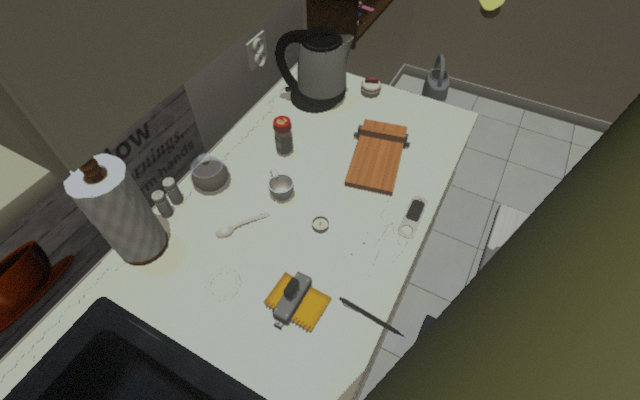

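The top view shows the rule on the yellow notebook at about (213,230), and the board with left end near x=358 and the cleat near (432,222). The hook points image-left (+y). Next I'll enlarge crops.

Run:
```python
import cv2,numpy as np
t=cv2.imread("pics/top0.png")
a=cv2.resize(t[195:270,180:250],None,fx=5,fy=5,interpolation=cv2.INTER_CUBIC)
b=cv2.resize(t[185:270,345:475],None,fx=6,fy=6,interpolation=cv2.INTER_CUBIC)
s=cv2.imread("pics/scene0.png")
cv2.imwrite("pics/b.png",b)
c=cv2.resize(s[265:340,255:335],None,fx=5,fy=5,interpolation=cv2.INTER_CUBIC)
cv2.imwrite("pics/ac.png",np.hstack([a,c]))
```

```text
(no output)
```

View pics/b.png

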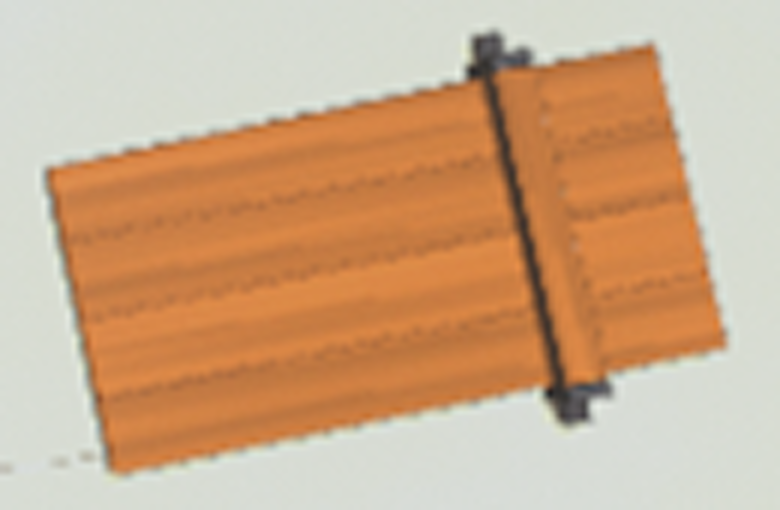

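View pics/ac.png

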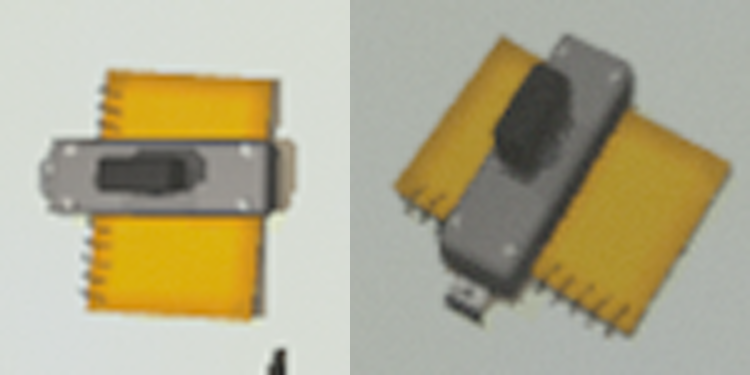

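In the crops the board's top corners are at (48,170), (112,472), (655,43) and (727,345), and the cleat face's lower edge runs (487,80)→(554,385). In the other crop the case top spans x 50–270, y 140–212, and the knob centre is near (140,175). Now I'll convert these to world positions.

```bash
cat > h.py <<'E'
import numpy as np
from scipy.spatial.transform import Rotation as R
from bench import robot, vision
def ray(c,px,fish=False):
    f=200/np.tan(np.radians(c["vertical_fov"]/2))
    u,v=px[0]-c["cx"],px[1]-c["cy"]
    if fish:
        r=np.hypot(u,v)+1e-9;a=r/f
        d=np.array([u/r*np.sin(a),-v/r*np.sin(a),-np.cos(a)])
    else: d=np.array([u/f,-v/f,-1.])
    return R.from_rotvec(c["rotation"]).apply(d)
def at(c,px,z,fish=False):
    d=ray(c,px,fish);o=np.array(c["origin"]);return o+d*(z-o[2])/d[2]
def heading(p): # angle of y-axis: y axis=( -sin, cos)
    return np.degrees(np.arctan2(-p[0],p[1]))
E
python3 - <<'E'
from h import *
np.set_printoptions(precision=4,suppress=True)
c=vision.calibration("top")
B=lambda x,y:(x/6+345-.42,y/6+185-.42)
A=lambda x,y:(x/5+180-.4,y/5+195-.4)
TL,BL,TR,BR=[at(c,B(*p),.02) for p in((48,170),(112,472),(655,43),(727,345))]
print("board",TL,BL,TR,BR); n=np.linalg.norm
print("sizes",n(TL-BL),n(TR-BR),n(TL-TR),n(BL-BR))
print("ledge",(TL+BL)/2,"head",heading(TL-TR),heading(BL-BR),heading((TL-BL)@np.array([[0,1,0],[-1,0,0],[0,0,1]])))
f1,f2=[at(c,B(*p),.02) for p in((487,80),(554,385))]
print("face",f1,f2)
y=(TL-TR+BL-BR);y/=n(y);print("dist",((TL+BL)/2-f1)@y,((TL+BL)/2-f2)@y)
K=at(c,A(140,175),.081);print("knob",K)
q=[at(c,A(*p),.04) for p in((50,140),(52,212),(270,140),(270,212))]
print("case",q,n(q[0]-q[2]),n(q[2]-q[3]),np.mean(q,0),heading(q[0]-q[2]),heading(q[1]-q[3]))
s=vision.calibration("scene")
print("tool",R.from_rotvec(robot.sense()["orientation"]).as_matrix())
print("candle",at(c,(295,214),.016))
E
```

```text
board [ 0.5017 -0.0251  0.02  ] [ 0.3873 -0.0498  0.02  ] [ 0.5534 -0.2584  0.02  ] [ 0.4382 -0.2832  0.02  ]
sizes 0.11700917360002257 0.11790927988314943 0.23891203105014314 0.23890146951963528
ledge [ 0.4445 -0.0375  0.02  ] head 12.502963766659672 12.287104060638313 12.171457029082895
face [ 0.5384 -0.1937  0.02  ] [ 0.4222 -0.2174  0.02  ]
dist 0.17273615037041595 0.1709826442573945
knob [0.4579 0.2923 0.081 ]
case [array([0.4741, 0.3446, 0.04  ]), array([0.4417, 0.3422, 0.04  ]), array([0.4753, 0.2448, 0.04  ]), array([0.4429, 0.2437, 0.04  ])] 0.09976527569181931 0.032391324246512004 [0.4585 0.2938 0.04  ] 0.6961852005958995 0.7183731027153145
tool [[-0.9239  0.3827 -0.0006]
 [ 0.3827  0.9239 -0.0016]
 [-0.0001 -0.0017 -1.    ]]
candle [0.4979 0.1078 0.016 ]
```

Everything checks against the given sizes. The board heading is about 12.3°, the edge-to-cleat length about 172 mm, the rule heading about 0.7°, and the knob is at (0.458, 0.293). I'll move above the knob.

Call:
move_arm:
  rows:
    - {"dx":20.9,"dy":-30.8,"dz":-7,"az":-66.8,"hand":1}
    - {"dx":20.9,"dy":-30.8,"dz":-7,"az":-66.8,"hand":1}
    - {"dx":20.9,"dy":-30.8,"dz":-7,"az":-66.8,"hand":1}
    - {"dx":20.9,"dy":-30.8,"dz":-7,"az":-66.8,"hand":1}
    - {"dx":20.9,"dy":-30.8,"dz":-7,"az":-66.8,"hand":1}
    - {"dx":20.9,"dy":-30.8,"dz":-7,"az":-66.8,"hand":1}
    - {"dx":20.9,"dy":-30.8,"dz":-7,"az":-66.8,"hand":1}
    - {"dx":20.9,"dy":-30.8,"dz":-7,"az":-66.8,"hand":0.6}
  newtons: 60

```text
validation failed for argument at $.ro...
```

Call:
move_arm:
  rows:
    - {"hand":0.6}
    - {"hand":0.6}
    - {"hand":0.6}

```text
validation failed for argument at $.ro...
```

Run:
```python
from h import *
import cv2,pickle
s=robot.sense();c=vision.calibration("wrist");im=vision.camera("wrist")
pickle.dump(c,open("w1.pkl","wb"))
print(s["tcp_pos"],s["joint_positions"],R.from_rotvec(s["orientation"]).as_matrix().round(4),s["opening"],c)
cv2.imwrite("pics/w1.png",cv2.resize(im[:,:,::-1],(800,500)))
```

```text
[0.24866071 0.60002228 0.23032144] [-1.16390702  0.32173535 -0.0700798   1.45159318  0.02261229  1.3707834
 -0.05689588] [[-9.239e-01  3.827e-01 -6.000e-04]
 [ 3.827e-01  9.239e-01 -1.600e-03]
 [-1.000e-04 -1.700e-03 -1.000e+00]] 0.08560306033097491 {'vertical_fov': 65.70646984690485, 'cx': 320.06088515690533, 'cy': 198.59683028438863, 'origin': array([0.17568746, 0.63194407, 0.37353262]), 'rotation': array([-0.28081701, -0.18611332,  1.16815794])}
```

View pics/w1.png

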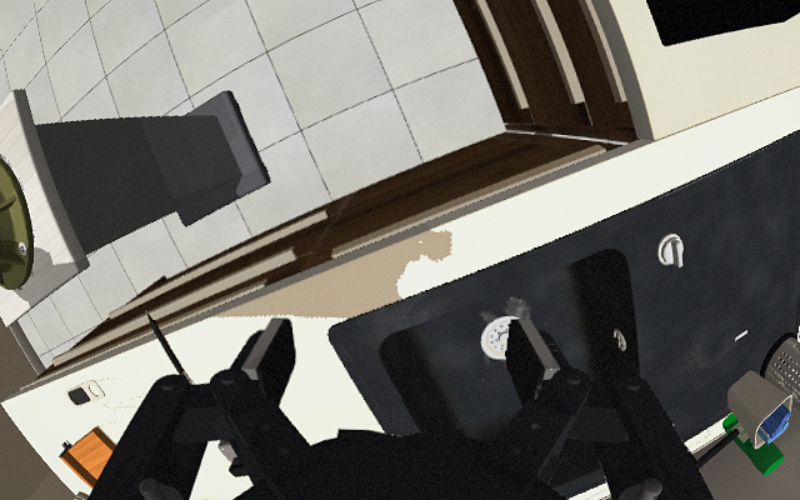

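The move was refused and the arm hasn't moved; the wrist picture still shows the start view over the sink, fingers at (270,350) and (540,350). Rows may need all the keys, so I'll try one with everything in it.

Call:
move_arm:
  rows:
    - {"dx":20.9,"dy":-30.8,"dz":-7,"ax":0,"ay":0,"az":-66.8,"hand":1}
  newtons: 60

```text
t: 0.25
tcp_pos: [0.27, 0.5651, 0.222]
orientation: [-0.828, -3.026, -0.005]
force: [-0.2, 1.2, -0.6]
opening: 0.0856
finger_force: 0.0
```

Call:
move_arm:
  rows:
    - {"dx":18.1,"dy":-26.7,"dz":-6.1,"ax":0,"ay":0,"az":-58.2,"hand":1}
    - {"dx":18.1,"dy":-26.7,"dz":-6.1,"ax":0,"ay":0,"az":-58.2,"hand":1}
    - {"dx":18.1,"dy":-26.7,"dz":-6.1,"ax":0,"ay":0,"az":-58.2,"hand":1}
    - {"dx":18.1,"dy":-26.7,"dz":-6.1,"ax":0,"ay":0,"az":-58.2,"hand":1}
    - {"dx":18.1,"dy":-26.7,"dz":-6.1,"ax":0,"ay":0,"az":-58.2,"hand":1}
    - {"dx":18.1,"dy":-26.7,"dz":-6.1,"ax":0,"ay":0,"az":-58.2,"hand":1}
    - {"dx":18.1,"dy":-26.7,"dz":-6.1,"ax":0,"ay":0,"az":-58.2,"hand":0.6}
    - {"dx":18.1,"dy":-26.7,"dz":-6.1,"ax":0,"ay":0,"az":-58.2,"hand":0.6}

```text
t: 1.05
tcp_pos: [0.46, 0.287, 0.1602]
orientation: [2.218, 2.222, -0.004]
force: [0.1, 0.0, -0.3]
opening: 0.059
finger_force: 0.0
```

Call:
move_arm:
  rows:
    - {"dx":0,"dy":0,"dz":0,"ax":0,"ay":0,"az":0,"hand":0.6}
    - {"dx":0,"dy":0,"dz":0,"ax":0,"ay":0,"az":0,"hand":0.6}

```text
t: 1.25
tcp_pos: [0.4565, 0.2945, 0.1612]
orientation: [-2.204, -2.238, -0.0]
force: [0.6, 0.2, -0.3]
opening: 0.0513
finger_force: 0.0
```

Run:
```python
from h import *
import cv2,pickle
s=robot.sense();c=vision.calibration("wrist");im=vision.camera("wrist")
pickle.dump(c,open("w1.pkl","wb"))
print(s["t"],s["tcp_pos"],s["joint_positions"],R.from_rotvec(s["orientation"]).as_matrix().round(4),s["opening"],c)
cv2.imwrite("pics/w2.png",cv2.resize(im[:,:,::-1],(800,500)))
```

```text
1.25 [0.45645183 0.29452551 0.16117179] [-0.85360356  0.14014274  0.25297606  1.81880462 -0.03857342  1.18719515
 -0.57301451] [[-1.560e-02  9.999e-01 -4.000e-04]
 [ 9.999e-01  1.560e-02  7.000e-04]
 [ 7.000e-04 -3.000e-04 -1.000e+00]] 0.051343195759881104 {'vertical_fov': 65.70646984690485, 'cx': 320.06088515690533, 'cy': 198.59683028438863, 'origin': array([0.4561608 , 0.37544517, 0.30444098]), 'rotation': array([-0.31615199, -0.00308756,  0.01562253])}
```

View pics/w2.png

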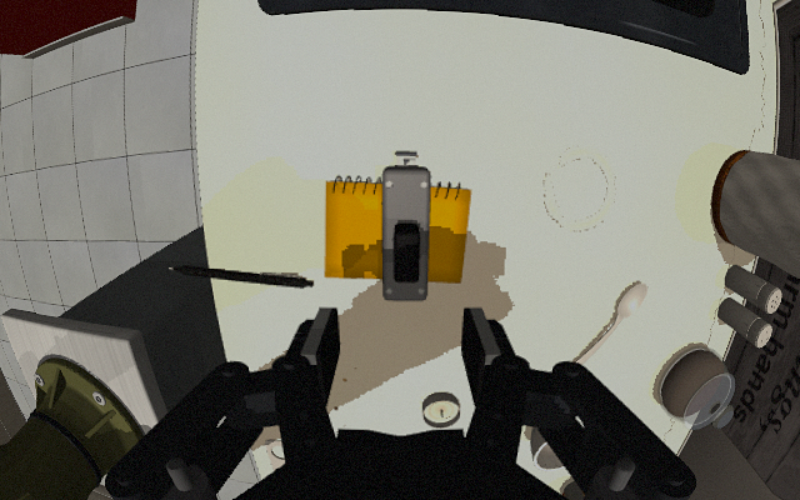

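The wrist view shows the rule head-on: hook at (406,156), case front at (407,168), case back at (406,300) and knob bar at x 394–420.

Run:
```python
from h import *
import pickle
np.set_printoptions(precision=4,suppress=True)
c=pickle.load(open("w1.pkl","rb"))
W=lambda x,y,z:at(c,(x*.8,y*.8),z,True)
a=W(407.5,168,.04);b=W(406,300,.04);print(a,b,np.linalg.norm(a-b),(a+b)/2,heading(a-b))
print("edges",W(384,235,.04),W(431,235,.04))
print("knob top",W(394,223,.081),W(420,223,.081),W(407,250,.081),"bar bottom-front",W(407,222,.081))
print("hook",W(406,156,.015))
```

```text
[0.4618 0.3466 0.04  ] [0.4628 0.2478 0.04  ] 0.09879604728493342 [0.4623 0.2972 0.04  ] 0.5687729455254901
edges [0.4461 0.2987 0.04  ] [0.4796 0.2992 0.04  ]
knob top [0.4536 0.3181 0.081 ] [0.4691 0.3184 0.081 ] [0.4617 0.3013 0.081 ] bar bottom-front [0.4613 0.3189 0.081 ]
hook [0.4611 0.3529 0.015 ]
```

Call:
move_arm:
  rows:
    - {"dx":0.4,"dy":0,"dz":-4,"ax":0,"ay":0,"az":0,"hand":0.6}
    - {"dx":0.4,"dy":0,"dz":-8,"ax":0,"ay":0,"az":0,"hand":0.6}
    - {"dx":0.4,"dy":0,"dz":-9,"ax":0,"ay":0,"az":0,"hand":0.6}
    - {"dx":0.4,"dy":0,"dz":-9,"ax":0,"ay":0,"az":0,"hand":0.6}
    - {"dx":0.4,"dy":0,"dz":-9,"ax":0,"ay":0,"az":0,"hand":0.6}
    - {"dx":0.4,"dy":0,"dz":-9,"ax":0,"ay":0,"az":0,"hand":0.6}

```text
t: 1.9
tcp_pos: [0.4627, 0.2941, 0.0733]
orientation: [2.207, 2.235, 0.006]
force: [-0.8, 0.3, -1.0]
opening: 0.0511
finger_force: 0.0
```

Call:
move_arm:
  rows:
    - {"dx":-0.1,"dy":0.1,"dz":-2.3,"ax":0,"ay":0,"az":0,"hand":0.6}
    - {"dx":-0.1,"dy":0.1,"dz":-2.3,"ax":0,"ay":0,"az":0,"hand":0.6}
    - {"dx":-0.1,"dy":0.1,"dz":-2.3,"ax":0,"ay":0,"az":0,"hand":0.1}
    - {"dx":-0.1,"dy":0.1,"dz":-2.3,"ax":0,"ay":0,"az":0,"hand":0}
    - {"dx":-0.1,"dy":0.1,"dz":-2.3,"ax":0,"ay":0,"az":0,"hand":0}
    - {"dx":-0.1,"dy":0.1,"dz":-2.3,"ax":0,"ay":0,"az":0,"hand":0}
    - {"dx":-0.1,"dy":0.1,"dz":-2.3,"ax":0,"ay":0,"az":0,"hand":0}
    - {"dx":-0.1,"dy":0.1,"dz":-2.3,"ax":0,"ay":0,"az":0,"hand":0}
  newtons: 70

```text
t: 2.7
tcp_pos: [0.4612, 0.2943, 0.0494]
orientation: [2.208, 2.235, 0.003]
force: [-1.0, -1.1, 6.1]
opening: 0.0149
finger_force: 69.1
```

Call:
move_arm:
  rows:
    - {"dx":0,"dy":0,"dz":1,"ax":0,"ay":0,"az":0,"hand":0}
    - {"dx":0,"dy":0,"dz":3,"ax":0,"ay":0,"az":0,"hand":0}
    - {"dx":0,"dy":0,"dz":5,"ax":0,"ay":0,"az":0,"hand":0}
    - {"dx":0,"dy":0,"dz":6,"ax":0,"ay":0,"az":0,"hand":0}
    - {"dx":0,"dy":0,"dz":6,"ax":0,"ay":0,"az":0,"hand":0}
    - {"dx":0,"dy":0,"dz":6,"ax":0,"ay":0,"az":0,"hand":0}
  newtons: 110

```text
t: 3.3
tcp_pos: [0.4598, 0.2935, 0.1074]
orientation: [-2.208, -2.235, 0.002]
force: [0.5, -0.5, -3.7]
opening: 0.0144
finger_force: 107.7
```

Run:
```python
from h import *
import cv2,pickle
s=robot.sense();c=vision.calibration("wrist");im=vision.camera("wrist")
pickle.dump(c,open("w2.pkl","wb"))
print(s["t"],s["tcp_pos"],s["force"],s["torque"],R.from_rotvec(s["orientation"]).as_matrix().round(4),s["opening"],c["origin"])
cv2.imwrite("pics/w3.png",cv2.resize(im[80:320,190:450,::-1],None,fx=2.5,fy=2.5,interpolation=cv2.INTER_CUBIC))
```

```text
3.3 [0.45984701 0.29350079 0.10737241] [ 0.46471446 -0.53890998 -3.71859271] [-0.01586839 -0.01724439  0.02524629] [[-1.230e-02  9.999e-01 -1.000e-03]
 [ 9.999e-01  1.230e-02 -7.000e-04]
 [-7.000e-04 -1.000e-03 -1.000e+00]] 0.014409763861871391 [0.45987794 0.374667   0.25052226]
```

View pics/w3.png

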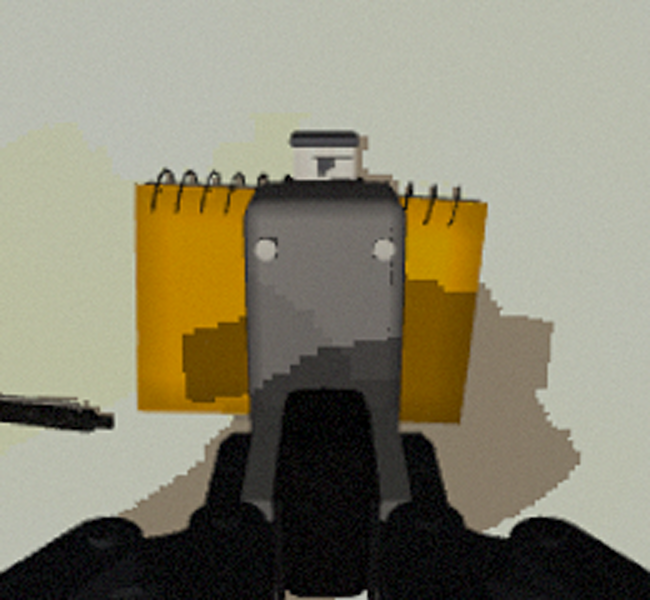

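The rule is held level: hook plate at crop (325,131–146), case front edge at about y 190, case sides at x 247 and 403. Now I'll compute the hook relative to the TCP, plus the targets.

Run:
```python
from h import *
import pickle
np.set_printoptions(precision=4,suppress=True)
c=pickle.load(open("w2.pkl","rb"))
t=np.array([.45985,.2935,.10737])
W=lambda x,y,z:at(c,(x/2.5+190-.3,y/2.5+80-.3),z,True)-t
u=-.0374+.1074
for p in((325,131),(325,146),(291,140),(359,140)): print("hook",p,W(*p,u+.004))
for p in((247,215),(403,215),(325,190),(325,200)):print("case",p,W(*p,u+.028))
print(heading(W(325,138,u+.004)-W(325,215,u+.028)))
```

```text
hook (325, 131) [ 0.      0.0629 -0.0334]
hook (325, 146) [ 0.0001  0.0595 -0.0334]
hook (291, 140) [-0.0077  0.0608 -0.0334]
hook (359, 140) [ 0.0078  0.061  -0.0334]
case (247, 215) [-0.0155  0.0483 -0.0094]
case (403, 215) [ 0.016   0.0487 -0.0094]
case (325, 190) [ 0.0002  0.0536 -0.0094]
case (325, 200) [ 0.0002  0.0515 -0.0094]
0.8382095119929092
```

Call:
move_arm:
  rows:
    - {"dx":-0.5,"dy":-4,"dz":0,"ax":0,"ay":0,"az":3,"hand":0}
    - {"dx":-0.5,"dy":-9,"dz":0,"ax":0,"ay":0,"az":6,"hand":0}
    - {"dx":-0.5,"dy":-14,"dz":0,"ax":0,"ay":0,"az":9,"hand":0}
    - {"dx":-0.5,"dy":-19,"dz":0,"ax":0,"ay":0,"az":11.6,"hand":0}
    - {"dx":-0.5,"dy":-24,"dz":0,"ax":0,"ay":0,"az":11.6,"hand":0}
    - {"dx":-0.5,"dy":-29,"dz":0,"ax":0,"ay":0,"az":11.6,"hand":0}
    - {"dx":-0.5,"dy":-34,"dz":0,"ax":0,"ay":0,"az":11.6,"hand":0}
    - {"dx":-0.5,"dy":-38,"dz":0,"ax":0,"ay":0,"az":11.6,"hand":0}

```text
t: 4.15
tcp_pos: [0.4541, -0.0892, 0.1073]
orientation: [-1.973, -2.444, 0.002]
force: [1.4, 0.7, -3.4]
opening: 0.0145
finger_force: 108.1
```

Call:
move_arm:
  rows:
    - {"dx":0,"dy":0,"dz":-1,"ax":0,"ay":0,"az":0,"hand":0}
    - {"dx":0,"dy":0,"dz":-2,"ax":0,"ay":0,"az":0,"hand":0}
    - {"dx":0,"dy":0,"dz":-2,"ax":0,"ay":0,"az":0,"hand":0}
    - {"dx":0,"dy":0,"dz":-2,"ax":0,"ay":0,"az":0,"hand":0}

```text
t: 4.55
tcp_pos: [0.4549, -0.0847, 0.0873]
orientation: [-1.967, -2.448, 0.002]
force: [0.8, -0.7, -3.0]
opening: 0.0143
finger_force: 107.9
```

Run:
```python
from h import *
import cv2,pickle
s=robot.sense();c=vision.calibration("wrist");im=vision.camera("wrist")
pickle.dump((c,s["tcp_pos"]),open("w3.pkl","wb"))
print(s["t"],s["tcp_pos"],s["force"],R.from_rotvec(s["orientation"]).as_matrix().round(4),s["opening"])
cv2.imwrite("pics/w4.png",cv2.resize(im[80:320,170:470,::-1],None,fx=2.5,fy=2.5,interpolation=cv2.INTER_CUBIC))
```

```text
4.55 [ 0.45489672 -0.08468316  0.08730335] [ 0.83088953 -0.74797107 -2.96851326] [[-2.156e-01  9.765e-01 -1.800e-03]
 [ 9.765e-01  2.156e-01 -1.000e-04]
 [ 3.000e-04 -1.800e-03 -1.000e+00]] 0.014257740149186269
```

View pics/w4.png

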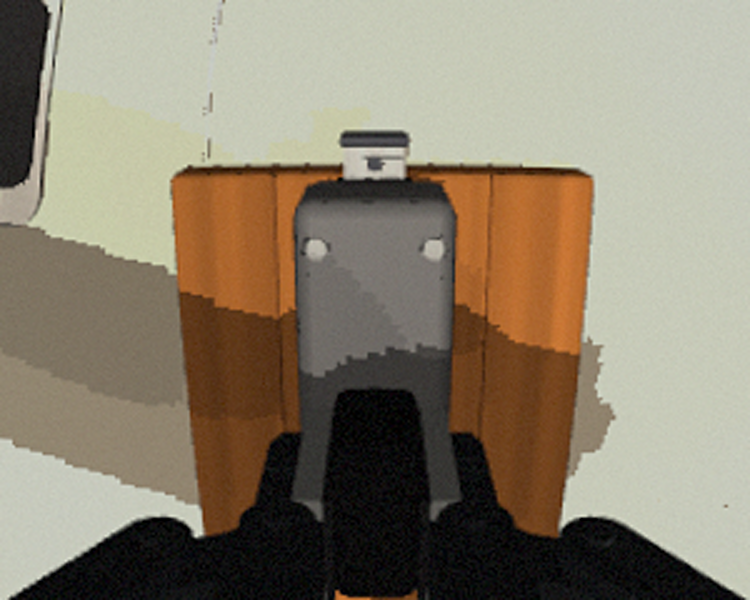

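The rule is centred over the board. The board's end edge runs from about (180,173) to (585,174) and the hook plate spans y 131–146, so the hook is just beyond the edge.

Run:
```python
from h import *
import pickle
np.set_printoptions(precision=4,suppress=True)
c,t=pickle.load(open("w3.pkl","rb"))
W=lambda x,y,z:at(c,(x/2.5+170-.3,y/2.5+80-.3),z,True)
L,M,Rr=W(180,173,.02),W(380,167,.02),W(585,174,.02)
print(L,M,Rr,np.linalg.norm(L-Rr)); print("edge heading",np.degrees(np.arctan2((Rr-L)[1],(Rr-L)[0])))
hb=np.radians(12.45);y=np.array([-np.sin(hb),np.cos(hb),0])
h=W(375,146,t[2]-.0374+.004);print("hook",h,"gap over edge",[(h-p)@y for p in(L,M,Rr)], (h-t)@y)
print("sides",heading(W(174,180,.02)-W(203,530,.02)),heading(W(592,180,.02)-W(560,530,.02)))
```

```text
[ 0.392 -0.049  0.02 ] [ 0.4465 -0.036   0.02  ] [ 0.5029 -0.0247  0.02  ] 0.11353233680681186
edge heading 12.387786194422608
hook [ 0.4431 -0.0266  0.0539] gap over edge [np.float64(0.010893389122925194), np.float64(0.009950171428849644), np.float64(0.011016666568504812)] 0.05926383108310993
sides 11.867067339897197 12.935526046269274
```

The hook sits about 10 mm beyond the edge and the headings agree, so I'll lower.

Call:
move_arm:
  rows:
    - {"dx":0,"dy":0,"dz":-1.5,"ax":0,"ay":0,"az":0,"hand":0}
    - {"dx":0,"dy":0,"dz":-2.5,"ax":0,"ay":0,"az":0,"hand":0}
    - {"dx":0,"dy":0,"dz":-2.7,"ax":0,"ay":0,"az":0,"hand":0}
    - {"dx":0,"dy":0,"dz":-2.7,"ax":0,"ay":0,"az":0,"hand":0}
    - {"dx":0,"dy":0,"dz":-2.7,"ax":0,"ay":0,"az":0,"hand":0}

```text
t: 5.1
tcp_pos: [0.4558, -0.0861, 0.0615]
orientation: [1.97, 2.446, 0.001]
force: [-0.5, 0.1, -3.6]
opening: 0.0143
finger_force: 108.0
```

Call:
move_arm:
  rows:
    - {"dx":0,"dy":0,"dz":-0.1,"ax":0,"ay":0,"az":0,"hand":0}
    - {"dx":0,"dy":0,"dz":-0.1,"ax":0,"ay":0,"az":0,"hand":0}
    - {"dx":0,"dy":0,"dz":-0.1,"ax":0,"ay":0,"az":0,"hand":0}

```text
t: 5.4
tcp_pos: [0.4556, -0.0862, 0.0603]
orientation: [1.971, 2.446, 0.001]
force: [0.3, 0.5, -2.6]
opening: 0.0143
finger_force: 108.0
```

Call:
move_arm:
  rows:
    - {"dx":0,"dy":0,"dz":-0.15,"ax":0,"ay":0,"az":0,"hand":0}
    - {"dx":0,"dy":0,"dz":-0.15,"ax":0,"ay":0,"az":0,"hand":0}
    - {"dx":0,"dy":0,"dz":-0.15,"ax":0,"ay":0,"az":0,"hand":0}

```text
t: 5.7
tcp_pos: [0.4553, -0.0862, 0.0585]
orientation: [-1.971, -2.447, 0.0]
force: [-0.5, -0.0, -3.2]
opening: 0.0146
finger_force: 108.0
```

Call:
move_arm:
  rows:
    - {"dx":0,"dy":0,"dz":-0.1,"ax":0,"ay":0,"az":0,"hand":0}
    - {"dx":0,"dy":0,"dz":-0.1,"ax":0,"ay":0,"az":0,"hand":0}
    - {"dx":0,"dy":0,"dz":-0.1,"ax":0,"ay":0,"az":0,"hand":0}

```text
t: 6.0
tcp_pos: [0.4556, -0.0862, 0.0581]
orientation: [1.971, 2.447, 0.0]
force: [-2.8, -0.5, 3.5]
opening: 0.0145
finger_force: 109.3
```

Contact made. I'll ease off slightly and draw back along the board.

Call:
move_arm:
  rows:
    - {"dx":0,"dy":0,"dz":0.04,"ax":0,"ay":0,"az":0,"hand":0}
    - {"dx":0.06,"dy":-0.29,"dz":0.04,"ax":0,"ay":0,"az":0,"hand":0}
    - {"dx":0.13,"dy":-0.59,"dz":0.04,"ax":0,"ay":0,"az":0,"hand":0}
    - {"dx":0.19,"dy":-0.88,"dz":0.04,"ax":0,"ay":0,"az":0,"hand":0}
    - {"dx":0.26,"dy":-1.17,"dz":0.04,"ax":0,"ay":0,"az":0,"hand":0}
    - {"dx":0.32,"dy":-1.47,"dz":0.04,"ax":0,"ay":0,"az":0,"hand":0}
    - {"dx":0.39,"dy":-1.76,"dz":0.04,"ax":0,"ay":0,"az":0,"hand":0}
    - {"dx":0.43,"dy":-1.95,"dz":0.04,"ax":0,"ay":0,"az":0,"hand":0}

```text
t: 6.8
tcp_pos: [0.4597, -0.1036, 0.0581]
orientation: [-1.968, -2.446, -0.003]
force: [-2.0, 6.8, 3.8]
opening: 0.0147
finger_force: 109.3
```

Run:
```python
from h import *
import cv2,pickle
s=robot.sense();c=vision.calibration("wrist");im=vision.camera("wrist")
pickle.dump((c,s["tcp_pos"]),open("w4.pkl","wb"))
print(s["t"],s["tcp_pos"],s["force"],R.from_rotvec(s["orientation"]).as_matrix().round(4),s["opening"])
cv2.imwrite("pics/w5.png",cv2.resize(im[80:320,170:470,::-1],None,fx=2.5,fy=2.5,interpolation=cv2.INTER_CUBIC))
```

```text
6.8 [ 0.45973932 -0.10357432  0.05806986] [-2.02126374  6.7847535   3.82043089] [[-2.139e-01  9.768e-01 -7.000e-04]
 [ 9.768e-01  2.139e-01  3.200e-03]
 [ 3.200e-03  0.000e+00 -1.000e+00]] 0.01469289149690619
```

View pics/w5.png

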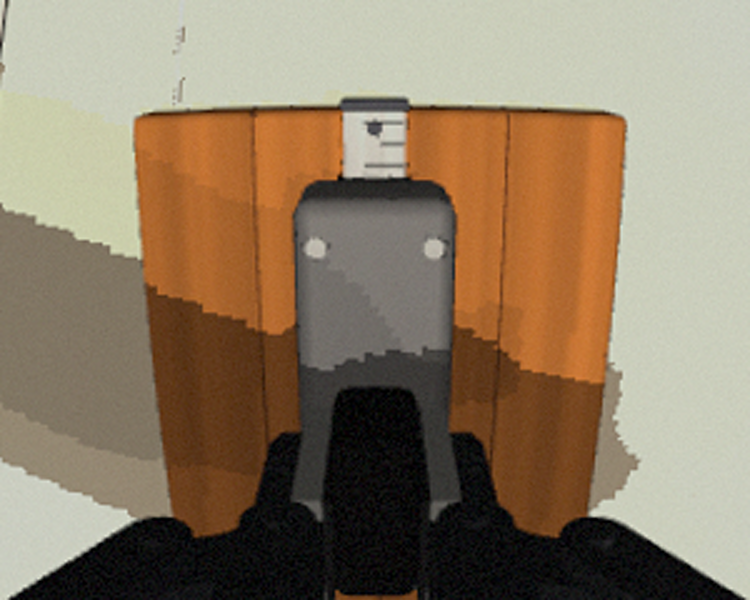

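The hook is caught on the edge at (375,103) with the blade out about 9 mm. I'll draw on toward the cleat and stop short of it.

Call:
move_arm:
  rows:
    - {"dx":0.1,"dy":-0.49,"dz":0.03,"ax":0,"ay":0,"az":0,"hand":0}
    - {"dx":0.24,"dy":-1.1,"dz":0.03,"ax":0,"ay":0,"az":0,"hand":0}
    - {"dx":0.39,"dy":-1.76,"dz":0.03,"ax":0,"ay":0,"az":0,"hand":0}
    - {"dx":0.54,"dy":-2.44,"dz":0.03,"ax":0,"ay":0,"az":0,"hand":0}
    - {"dx":0.69,"dy":-3.13,"dz":0.03,"ax":0,"ay":0,"az":0,"hand":0}
    - {"dx":0.84,"dy":-3.81,"dz":0.03,"ax":0,"ay":0,"az":0,"hand":0}
    - {"dx":0.94,"dy":-4.25,"dz":0.03,"ax":0,"ay":0,"az":0,"hand":0}
    - {"dx":0.97,"dy":-4.4,"dz":0.03,"ax":0,"ay":0,"az":0,"hand":0}

```text
t: 7.65
tcp_pos: [0.4692, -0.1477, 0.0581]
orientation: [-1.968, -2.445, -0.003]
force: [-1.3, 8.5, 2.5]
opening: 0.0147
finger_force: 109.1
```

Call:
move_arm:
  rows:
    - {"dx":0,"dy":0,"dz":0,"ax":0,"ay":0,"az":0,"hand":0}
    - {"dx":0,"dy":0,"dz":0,"ax":0,"ay":0,"az":0,"hand":0}

```text
t: 7.85
tcp_pos: [0.4693, -0.1477, 0.0581]
orientation: [-1.968, -2.445, -0.002]
force: [-1.5, 6.8, 1.9]
opening: 0.0146
finger_force: 108.9
```

Call:
move_arm:
  rows:
    - {"dx":0.04,"dy":-0.2,"dz":0,"ax":0,"ay":0,"az":0,"hand":0}
    - {"dx":0.09,"dy":-0.39,"dz":0,"ax":0,"ay":0,"az":0,"hand":0}
    - {"dx":0.11,"dy":-0.49,"dz":0,"ax":0,"ay":0,"az":0,"hand":0}
    - {"dx":0.11,"dy":-0.49,"dz":0,"ax":0,"ay":0,"az":0,"hand":0}

```text
t: 8.25
tcp_pos: [0.4703, -0.1521, 0.0581]
orientation: [-1.967, -2.445, -0.003]
force: [-1.5, 7.5, 1.8]
opening: 0.0141
finger_force: 109.1
```

Call:
move_arm:
  rows:
    - {"dx":0.02,"dy":-0.1,"dz":0,"ax":0,"ay":0,"az":0,"hand":0}
    - {"dx":0.02,"dy":-0.1,"dz":0,"ax":0,"ay":0,"az":0,"hand":0}

```text
t: 8.45
tcp_pos: [0.4705, -0.1529, 0.0581]
orientation: [-1.967, -2.445, -0.003]
force: [-1.5, 6.4, 3.1]
opening: 0.0142
finger_force: 109.1
```

Call:
move_arm:
  rows:
    - {"dx":0.02,"dy":-0.1,"dz":0,"ax":0,"ay":0,"az":0,"hand":0}
    - {"dx":0.02,"dy":-0.1,"dz":0,"ax":0,"ay":0,"az":0,"hand":0}

```text
t: 8.65
tcp_pos: [0.4707, -0.1539, 0.0581]
orientation: [-1.967, -2.445, -0.003]
force: [-1.9, 7.7, 2.7]
opening: 0.0139
finger_force: 109.1
```

Call:
move_arm:
  rows:
    - {"dx":0.02,"dy":-0.1,"dz":0,"ax":0,"ay":0,"az":0,"hand":0}
    - {"dx":0.02,"dy":-0.1,"dz":0,"ax":0,"ay":0,"az":0,"hand":0}

```text
t: 8.85
tcp_pos: [0.471, -0.1549, 0.0581]
orientation: [-1.967, -2.445, -0.003]
force: [-1.9, 8.5, 3.3]
opening: 0.0144
finger_force: 109.1
```

Call:
move_arm:
  rows:
    - {"dx":0.01,"dy":-0.05,"dz":0,"ax":0,"ay":0,"az":0,"hand":0}
    - {"dx":0.01,"dy":-0.05,"dz":0,"ax":0,"ay":0,"az":0,"hand":0}

```text
t: 9.05
tcp_pos: [0.471, -0.1553, 0.0581]
orientation: [-1.967, -2.445, -0.003]
force: [-2.7, 7.9, 2.1]
opening: 0.0145
finger_force: 109.1
```

Call:
move_arm:
  rows:
    - {"dx":0.01,"dy":-0.05,"dz":0,"ax":0,"ay":0,"az":0,"hand":0}
    - {"dx":0.01,"dy":-0.05,"dz":0,"ax":0,"ay":0,"az":0,"hand":0}

```text
t: 9.25
tcp_pos: [0.4711, -0.1557, 0.0581]
orientation: [-1.967, -2.445, -0.004]
force: [-0.7, 8.0, 3.1]
opening: 0.0144
finger_force: 109.1
```

Call:
move_arm:
  rows:
    - {"dx":0.01,"dy":-0.05,"dz":0,"ax":0,"ay":0,"az":0,"hand":0}
    - {"dx":0.01,"dy":-0.05,"dz":0,"ax":0,"ay":0,"az":0,"hand":0}

```text
t: 9.45
tcp_pos: [0.4712, -0.1563, 0.0581]
orientation: [-1.967, -2.445, -0.004]
force: [-2.4, 8.1, 2.8]
opening: 0.0145
finger_force: 109.1
```

Call:
move_arm:
  rows:
    - {"dx":0.01,"dy":-0.05,"dz":0,"ax":0,"ay":0,"az":0,"hand":0}
    - {"dx":0.01,"dy":-0.05,"dz":0,"ax":0,"ay":0,"az":0,"hand":0}

```text
t: 9.65
tcp_pos: [0.4713, -0.1567, 0.0581]
orientation: [-1.967, -2.445, -0.004]
force: [-1.1, 9.0, 2.8]
opening: 0.0146
finger_force: 109.1
```

Call:
move_arm:
  rows:
    - {"dx":0.01,"dy":-0.05,"dz":0,"ax":0,"ay":0,"az":0,"hand":0}
    - {"dx":0.01,"dy":-0.05,"dz":0,"ax":0,"ay":0,"az":0,"hand":0}

```text
t: 9.85
tcp_pos: [0.4714, -0.1568, 0.0581]
orientation: [-1.966, -2.445, -0.004]
force: [-2.6, 9.0, 3.2]
opening: 0.0146
finger_force: 109.2
```

Call:
move_arm:
  rows:
    - {"dx":0.01,"dy":-0.05,"dz":0,"ax":0,"ay":0,"az":0,"hand":0}
    - {"dx":0.01,"dy":-0.05,"dz":0,"ax":0,"ay":0,"az":0,"hand":0}

```text
t: 10.05
tcp_pos: [0.4714, -0.1569, 0.0581]
orientation: [-1.965, -2.445, -0.004]
force: [-2.4, 10.9, 4.8]
opening: 0.0145
finger_force: 109.3
```

Run:
```python
from h import *
import cv2
for i in range(4):
    im=vision.camera("top"); s=robot.sense(); print(s["tcp_pos"],s["force"],s["torque"])
cv2.imwrite("pics/t1.png",cv2.resize(im[185:270,345:475,::-1],None,fx=6,fy=6,interpolation=cv2.INTER_CUBIC))
```

```text
[ 0.47139234 -0.15687522  0.05810199] [-2.25292812  9.97027735  3.91182785] [ 2.19353487  0.35174459 -0.00823398]
[ 0.47137229 -0.15685911  0.05808426] [-2.00574247 10.71584632  3.3964307 ] [2.21284627 0.37485449 0.00756287]
[ 0.47135957 -0.15686369  0.05808533] [-2.3274242   9.53573301  4.96557622] [2.18262921 0.37362533 0.04332457]
[ 0.47137045 -0.15685044  0.0580857 ] [-2.67758211 10.07549665  4.15733166] [2.15974445 0.40367301 0.01161858]
```

Contact with the cleat: the tool stalled at y≈-0.1569 and the force rose from about 8 to 10.5 N, at the distance I predicted. I'll add a little preload.

Call:
move_arm:
  rows:
    - {"dx":0.02,"dy":-0.07,"dz":0,"ax":0,"ay":0,"az":0,"hand":0}
    - {"dx":0.02,"dy":-0.07,"dz":0,"ax":0,"ay":0,"az":0,"hand":0}
    - {"dx":0.02,"dy":-0.07,"dz":0,"ax":0,"ay":0,"az":0,"hand":0}
    - {"dx":0.02,"dy":-0.07,"dz":0,"ax":0,"ay":0,"az":0,"hand":0}

```text
t: 10.65
tcp_pos: [0.4714, -0.1569, 0.0581]
orientation: [-1.964, -2.444, -0.005]
force: [-3.3, 11.2, 6.1]
opening: 0.0145
finger_force: 109.5
```

Run:
```python
from h import *
import cv2
for i in range(3):
    im=vision.camera("wrist"); s=robot.sense(); print(s["tcp_pos"],s["force"],s["torque"])
t=cv2.imread("pics/t1.png")
cv2.imwrite("pics/m1.png",np.vstack([t[:300],cv2.resize(im[80:200,190:450,::-1],(780,300))]))
```

```text
[ 0.47138009 -0.1569449   0.05808564] [-3.27134197 12.85037333  6.1822248 ] [2.50885885 0.56688927 0.02400799]
[ 0.47141325 -0.15689609  0.05808918] [-2.81742608 10.81938741  5.11653285] [2.50577702 0.50056443 0.02266027]
[ 0.47140007 -0.156899    0.05809116] [-3.2609086  11.87970792  5.65358716] [2.46623306 0.56860852 0.02481576]
```

View pics/m1.png

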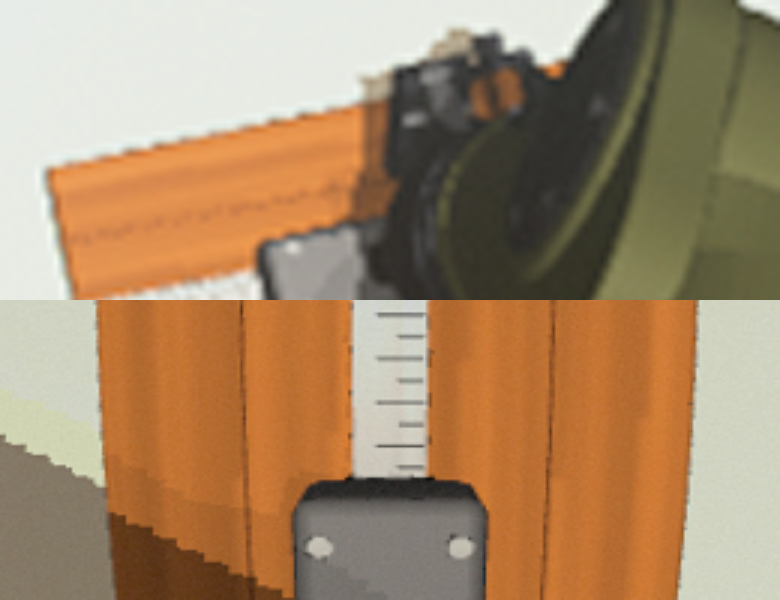

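The top half shows the blade paid out, and the wrist half shows the case straight on the board. Contact on the cleat is about 4 N, and the arm's torque readings are steady. Now I'll press the knob down in steps.

Call:
move_arm:
  rows:
    - {"dx":0,"dy":0,"dz":-0.1,"ax":0,"ay":0,"az":0,"hand":0}
    - {"dx":0,"dy":0,"dz":-0.2,"ax":0,"ay":0,"az":0,"hand":0}
    - {"dx":0,"dy":0,"dz":-0.3,"ax":0,"ay":0,"az":0,"hand":0}
    - {"dx":0,"dy":0,"dz":-0.3,"ax":0,"ay":0,"az":0,"hand":0}

```text
t: 11.2
tcp_pos: [0.4713, -0.1569, 0.0552]
orientation: [-1.964, -2.444, -0.005]
force: [-2.4, 11.3, 7.0]
opening: 0.0142
finger_force: 109.6
```

Call:
move_arm:
  rows:
    - {"dx":0,"dy":0,"dz":-0.1,"ax":0,"ay":0,"az":0,"hand":0}
    - {"dx":0,"dy":0,"dz":-0.2,"ax":0,"ay":0,"az":0,"hand":0}
    - {"dx":0,"dy":0,"dz":-0.3,"ax":0,"ay":0,"az":0,"hand":0}
    - {"dx":0,"dy":0,"dz":-0.3,"ax":0,"ay":0,"az":0,"hand":0}

```text
t: 11.6
tcp_pos: [0.4714, -0.1569, 0.0531]
orientation: [-1.964, -2.443, -0.006]
force: [-5.9, 12.8, 14.8]
opening: 0.0143
finger_force: 111.1
```

Call:
move_arm:
  rows:
    - {"dx":0,"dy":0,"dz":-0.06,"ax":0,"ay":0,"az":0,"hand":0}
    - {"dx":0,"dy":0,"dz":-0.12,"ax":0,"ay":0,"az":0,"hand":0}
    - {"dx":0,"dy":0,"dz":-0.12,"ax":0,"ay":0,"az":0,"hand":0}

```text
t: 11.9
tcp_pos: [0.4715, -0.157, 0.0531]
orientation: [-1.964, -2.443, -0.007]
force: [-10.9, 14.0, 25.3]
opening: 0.014
finger_force: 112.2
```

The knob is seated: exactly 5 mm of travel, with no further motion at 25 N. I'll unload, then release.

Call:
move_arm:
  rows:
    - {"dx":0,"dy":0,"dz":0.1,"ax":0,"ay":0,"az":0,"hand":0}
    - {"dx":-0.01,"dy":0.05,"dz":0.2,"ax":0,"ay":0,"az":0,"hand":0}
    - {"dx":-0.01,"dy":0.05,"dz":0.2,"ax":0,"ay":0,"az":0,"hand":0}

```text
t: 12.2
tcp_pos: [0.4714, -0.1569, 0.0532]
orientation: [-1.965, -2.444, -0.005]
force: [-4.9, 11.1, 6.9]
opening: 0.0144
finger_force: 109.8
```

Call:
move_arm:
  rows:
    - {"dx":0,"dy":0,"dz":0,"ax":0,"ay":0,"az":0,"hand":0.5}
    - {"dx":0,"dy":0,"dz":0,"ax":0,"ay":0,"az":0,"hand":0.5}
    - {"dx":0,"dy":0,"dz":0,"ax":0,"ay":0,"az":0,"hand":0.5}
    - {"dx":0,"dy":0,"dz":0,"ax":0,"ay":0,"az":0,"hand":0.5}

```text
t: 12.6
tcp_pos: [0.4719, -0.1616, 0.0532]
orientation: [1.971, 2.445, -0.001]
force: [-0.3, -0.4, -0.1]
opening: 0.0425
finger_force: 0.0
```

Call:
move_arm:
  rows:
    - {"dx":0,"dy":0,"dz":1,"ax":0,"ay":0,"az":0,"hand":0.5}
    - {"dx":0,"dy":0,"dz":4,"ax":0,"ay":0,"az":0,"hand":0.5}
    - {"dx":0,"dy":0,"dz":8,"ax":0,"ay":0,"az":0,"hand":0.5}
    - {"dx":0,"dy":0,"dz":12,"ax":0,"ay":0,"az":0,"hand":0.5}
    - {"dx":0,"dy":0,"dz":12,"ax":0,"ay":0,"az":0,"hand":0.5}
    - {"dx":0,"dy":5,"dz":12,"ax":0,"ay":0,"az":0,"hand":0.5}
    - {"dx":0,"dy":7,"dz":12,"ax":0,"ay":0,"az":0,"hand":0.5}
    - {"dx":0,"dy":7,"dz":12,"ax":0,"ay":0,"az":0,"hand":0.5}

```text
t: 13.4
tcp_pos: [0.4719, -0.0873, 0.1732]
orientation: [-1.963, -2.452, -0.002]
force: [-0.3, -0.4, -0.7]
opening: 0.0427
finger_force: 0.0
```

Call:
move_arm:
  rows:
    - {"dx":0,"dy":5,"dz":0,"ax":0,"ay":0,"az":0,"hand":0.5}
    - {"dx":0,"dy":10,"dz":0,"ax":0,"ay":0,"az":0,"hand":0.5}
    - {"dx":0,"dy":15,"dz":0,"ax":0,"ay":0,"az":0,"hand":0.5}
    - {"dx":0,"dy":20,"dz":0,"ax":0,"ay":0,"az":0,"hand":0.5}
    - {"dx":0,"dy":25,"dz":0,"ax":0,"ay":0,"az":0,"hand":0.5}
    - {"dx":0,"dy":25,"dz":0,"ax":0,"ay":0,"az":0,"hand":0.5}
    - {"dx":0,"dy":25,"dz":0,"ax":0,"ay":0,"az":0,"hand":0.5}

```text
t: 14.1
tcp_pos: [0.4721, 0.159, 0.1729]
orientation: [1.968, 2.447, -0.002]
force: [-0.4, -1.3, 0.4]
opening: 0.0425
finger_force: 0.0
```

Run:
```python
from h import *
import cv2
im=vision.camera("top"); s=robot.sense(); print(s["t"],s["tcp_pos"],s["force"])
cv2.imwrite("pics/t2.png",cv2.resize(im[185:270,345:475,::-1],None,fx=6,fy=6,interpolation=cv2.INTER_CUBIC))
```

```text
14.15 [0.47228135 0.15758009 0.17294173] [ 0.49604447 -0.25128355  0.11490953]
```

View pics/t2.png

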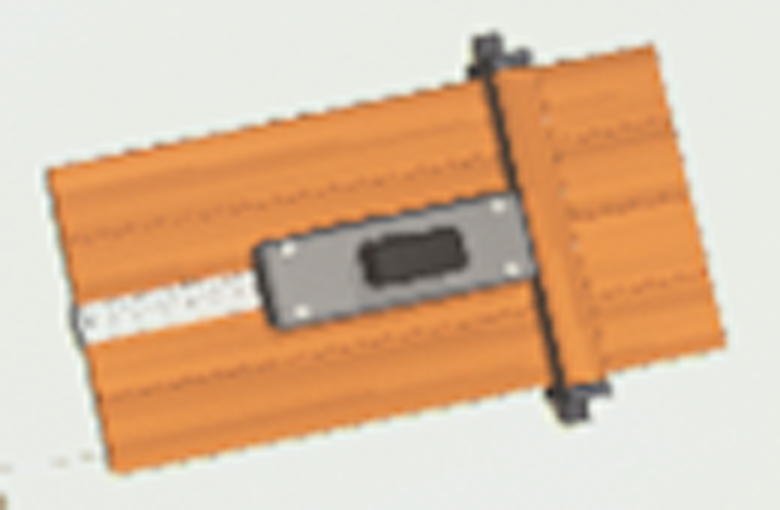

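The rule lies along the board, its hook at the left edge (78,325), its back at the cleat (525,235), and the blade is holding its length. I'll hand it in.

```bash
python3 -c "
from bench import robot
print(robot.finish_job())"
```

```text
the job is handed in; nothing more can be done
None
```

The rule lies locked along the board with its hook over the left end and its back at the cleat, and I've handed the job in; no verdict came back.

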